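# Set the optical pickup of a register comparator to the square register

### The arm

A 6-joint arm with a two-finger parallel gripper is mounted at the origin on the work surface. World frame = base frame: x ahead of the robot, y to its left, z up, the work surface at z = 0. Lengths are in mm, angles in rad, forces in N, time in s.
With the tool pointing down it reaches from about 275 to 725 mm from the base axis. Payload 15.9 kg.
Tool frame: the origin (TCP) lies on the centre line of the jaws, within the pads' length; the fingertips stand tip_extent ahead of it and the grasp point (between the pads) lies 2 mm behind it (tip_extent is the distance from the TCP to the fingertips, in mm); z points along the fingers, y is the line along which they close (so a half turn about z gives the same grasp; the last joint's range is limited). The gripper opens to 85 mm and grips with 20 to 120 N. Pads are 22 mm wide; open, the fingers measure 114 mm over their backs; the gripper's body (76 mm by 85 mm) begins 54 mm behind the grasp point. The pads swing forward as they close: fully open they stand 13 mm farther back than shut.
Start: joints at [1.135, 0.213, -0.034, 1.323, 0, 1.571], TCP at [211.06, 453.254, 248.306] pointing down, gripper open.
Joint ranges: [-2.98, 2.98], [-0.74, 1.72], [-1.14, 1.35], [-2.1, 2.04], [-1.57, 1.44], [-3.14, 3.14]. Speed limits (rad/s): [1.89, 1.89, 2.39, 2.57, 3.14, 3.14].

### API

Orientations are given as a rotation vector (axis times angle).
In Python, from station import movep, line_to, move_joints, move_gripper, dwell, solve_ik, get_obs, get_image, camera_params, PlanningError, finish_job, tip_extent gives the robot as it stands. Calls block until the motion is done:
- movep(position, orientation): joint-space move of the TCP to a pose.
- line_to(position, attitude=None, rate=150, threshold=None): straight line of the TCP; attitude=None keeps the orientation; rate is the mean speed in mm/s. With threshold (N) it stops when the force on the tool has changed by that much, and returns True; else False.
- move_joints(angles): joint-space move.
- move_gripper(opening): opening from 0.0 (shut) to 1.0 (fully open); the grip force is fixed at half the most; returns when the fingers have stopped.
- dwell(seconds).
- solve_ik(position, orientation): joint angles nearest the present ones, or None.
- get_obs(): the state.
- get_image(name): name is "side" or "top" or "wrist"; returns the picture (420x560x3 uint8, blue, green, red); there is no depth.
- camera_params(name): a dict with "fx", "fy", "cx", "cy" (pixels), "k1" (the pictures are not rectified: a ray, as slopes to the right and down, at radius r is drawn at 1 + k1 r^2 times it, then the intrinsics apply), "world_to_cam" (4x4, takes a point from world to camera coordinates); the wrist camera has in their place "hand_eye" (4x4, takes a point from camera to tool coordinates, whose origin is the TCP and whose axes are the flange's). Camera axes: x right, y down, z forward; pixel columns grow to the right and rows downward; lengths in mm; the calibration is good to about 2 mm. A picture is of the moment at which its call begins: read the wrist's pose just before it. camera_params takes no time and is no camera call.
A pose or a line that the arm cannot do raises PlanningError and nothing moves.
- finish_job(): hands the job in; it is judged then, once.
The state is a dict: "time_s": time; "joints": joint angles; "joint_vel": joint speeds; "tau": joint torques, N m; "position": TCP position; "orientation": TCP orientation; "force": force on the tool from outside, world axes, zero at the start; "wrist_torque": the same for the moment, N m; "finger_gap": opening from 0.0 (shut) to 1.0 (fully open); "finger_force": force on a finger pad.
Only numpy, scipy, OpenCV 4.12 (cv2) and the standard library are available. Lean on these libraries where they do the work, as an engineer would, in place of code of your own. Each camera call takes 0.05 s, during which the arm holds its last target. There are 200 camera calls.

### The job

Swing the clamp lever on the rail carriage over towards the robot to unlock it, slide the carriage along the rail until its black pickup head points squarely at the middle of the one square-cased brass register in the wooden stand, then swing the lever fully back towards the stand to lock the carriage there and let go. Leave that register standing in its slot.

Things in the scene. Friction and masses are not known exactly. Their poses are not given: they have to be found in the camera images.
- lever_grip (a point): Centre of the black barrel grip (dia 20, 26 long, along the rail = point y) at the tip of the clamp lever. A 9 mm rod runs 75 mm from it down to a hinge pin parallel to the rail, 55 mm above the bench, over the rail's middle. Carriage under it 60 x 62 mm, hinge cheeks reach 65 mm up, so fingers straddle the barrel, closing along the rail. Unlocked, it tows the carriage along the rail (about 2 N).
- clamp_lever (a joint): Lever angle, rad. 0 = locked: leaning 0.6 rad from upright towards the register stand; a cam grips the rail. Grows as it swings up and over towards the robot, to 1.2 = fully unlocked, leaning 0.6 rad towards the robot. The cam is clear of the rail above 0.45. The lever stays where it is left; swinging it takes about 2 N at the grip, up to 10 N where the cam grips.
- pickup_nose (a point): Centre of the front face of the black pickup head, a level cylinder 20 mm in diameter, 68 mm above the bench, on the stand side of the carriage and pointing at the stand (point x). Along the rail it is level with the lever grip. The carriage slides only along the rail; it starts near the rail's right-hand end (seen from the robot), 55 mm or more from the target.
- square_register: The one square register: brass case 56 wide, 66 high, 26 thick, top 120 mm above the bench; the other three are round drums, dia 54, tops at 108. It stands in one of four slots 62 mm apart in a hardwood stand parallel to the rail, 112 mm beyond it. Origin: middle of its foot's underside, 34 mm up. y: along the rail, to the robot's left; x: from rail to stand, away from the robot.
Not all that is in view belongs to the job. What is shaped like the square_register but pink or turquoise is not meant.

How it is judged:
By the outcome, as a careful person would: the job done as asked, in the order asked, and still so for the second after the job is handed in, with the robot touching nothing.
It also fails if it takes over 40 s, if anything falls off the work surface, if the arm or the gripper's body presses on something with over 40 N, if the wrist force passes 120 N, or if a joint passes its speed limit or range.

## Working session

There is one attempt and no reset: what is moved stays moved. The work goes in short steps, each a Python script; the robot and the scene stay as the last script left them, time stands still between calls to the robot, and variables do not carry over. Pictures are saved under pics/ and viewed, at most 10 in all, crops included, and the job is handed in when it is done.

```bash
mkdir -p pics; ls; python3 - <<'E'
from station import *
import cv2
for n in("side","top"):
    im=get_image(n); cv2.imwrite(f"pics/{n}0.png",im); print(n,camera_params(n))
print(camera_params("wrist"),tip_extent,get_obs())
E
```

```text
pics
side {'fx': 477.7678518705273, 'fy': 477.7678518705273, 'cx': 283.3022625141559, 'cy': 207.27285352768274, 'k1': -0.025872449341281162, 'world_to_cam': array([[-9.85454247e-01, -1.69651940e-01, -9.90689308e-03,
         6.60233926e+02],
       [-7.81708946e-02,  5.04289325e-01, -8.59989296e-01,
         7.20732200e+01],
       [ 1.50894792e-01, -8.46705673e-01, -5.10215900e-01,
         8.19007215e+02],
       [ 0.00000000e+00,  0.00000000e+00,  0.00000000e+00,
         1.00000000e+00]])}
top {'fx': 423.8431762794026, 'fy': 423.8431762794026, 'cx': 284.355604828763, 'cy': 208.81821442470527, 'k1': 0.04165269238326165, 'world_to_cam': array([[ 1.37450517e-02, -9.99803936e-01,  1.42535000e-02,
         1.01875985e+02],
       [-9.95745252e-01, -1.49854663e-02, -9.09221019e-02,
         6.72447504e+02],
       [ 9.11178708e-02, -1.29431260e-02, -9.95755999e-01,
         7.16850018e+02],
       [ 0.00000000e+00,  0.00000000e+00,  0.00000000e+00,
         1.00000000e+00]])}
{'fx': 330.0243645001637, 'fy': 330.0243645001637, 'cx': 278.61062267571185, 'cy': 214.8621184636678, 'k1': 0.0
[... 366 characters left out ...]
0]])} 17.0 {'time_s': 0.1, 'joints': array([ 1.13500646e+00,  2.13290055e-01, -3.49776753e-02,  1.32349405e+00,
       -2.68414695e-05,  1.57081273e+00]), 'joint_vel': array([-0.00070548, -0.00222661,  0.00186236,  0.00146649, -0.00057777,
       -0.00018123]), 'tau': array([-2.49935529e-04, -6.87247467e+01,  4.87805629e+01,  1.21162453e-02,
       -6.28543762e-05, -2.93775474e-05]), 'position': array([210.95156915, 453.0095457 , 247.8814898 ]), 'orientation': array([-6.79118800e-01, -3.06712459e+00,  1.48970402e-03]), 'force': array([ 0.44319157, -0.10367301, -0.45005388]), 'wrist_torque': array([-0.03036961,  0.02093213, -0.01909067]), 'finger_force': 0.0, 'finger_gap': 1.0013710826204918}
```

View pics/top0.png

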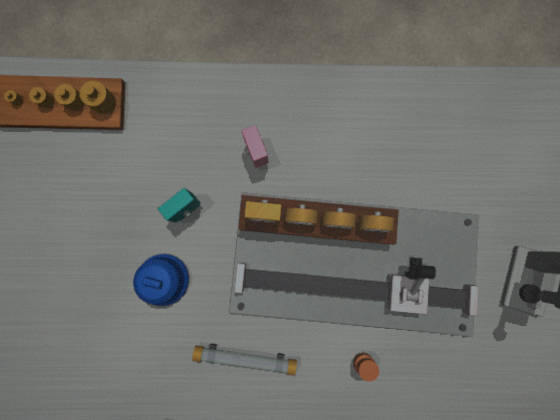

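View pics/side0.png

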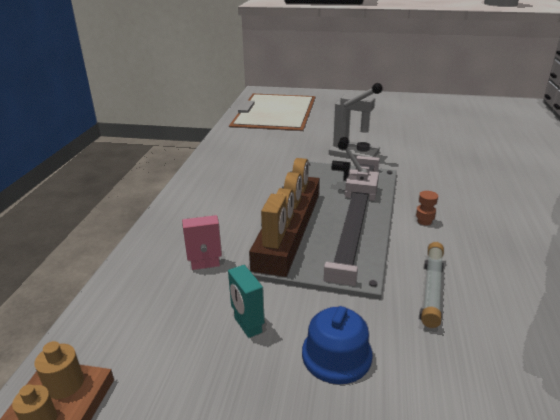

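The top view shows four registers at (263,212), (301,216), (340,219) and (377,222). The carriage's black barrel grip is at about (427,271) and its nose at about (416,264). The pink (255,146) and turquoise (178,205) blocks are decoys, and there is another lever device at (535,280). The leftmost register, (263,212) in top and (273,220) in side, looks square and taller. I'll confirm that in an enlarged crop.

```bash
cat > h.py <<'E'
import numpy as np, cv2
from scipy.spatial.transform import Rotation as R
from station import *
def cam(n,obs=None):
    c=camera_params(n)
    if n!="wrist": T=np.linalg.inv(c["world_to_cam"])
    else:
        W=np.eye(4);W[:3,:3]=R.from_rotvec(obs["orientation"]).as_matrix();W[:3,3]=obs["position"];T=W@c["hand_eye"]
    return c,T
def ray(cT,uv):
    c,T=cT
    K=np.array([[c["fx"],0,c["cx"]],[0,c["fy"],c["cy"]],[0,0,1]])
    p=cv2.undistortPoints(np.array([[uv]],float),K,np.array([c["k1"],0,0,0]))[0,0]
    d=T[:3,:3]@np.array([p[0],p[1],1]);return T[:3,3],d/np.linalg.norm(d)
def onz(cT,uv,z):
    o,d=ray(cT,uv);return o+d*(z-o[2])/d[2]
def tri(r1,r2):
    (o1,d1),(o2,d2)=r1,r2
    s=np.linalg.lstsq(np.c_[d1,-d2],o2-o1,rcond=None)[0]
    a,b=o1+s[0]*d1,o2+s[1]*d2
    return (a+b)/2,np.linalg.norm(a-b)
E
python3 - <<'E'
import cv2,numpy as np
t=cv2.imread("pics/top0.png");s=cv2.imread("pics/side0.png")
a=cv2.resize(t[190:320,225:485],(800,400),interpolation=cv2.INTER_CUBIC)
b=cv2.resize(s[130:290,240:400],(400,400),interpolation=cv2.INTER_CUBIC)
cv2.imwrite("pics/c_top.png",a);cv2.imwrite("pics/c_side.png",cv2.resize(b,(600,600)))
E
```

```text
(no output)
```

View pics/c_top.png

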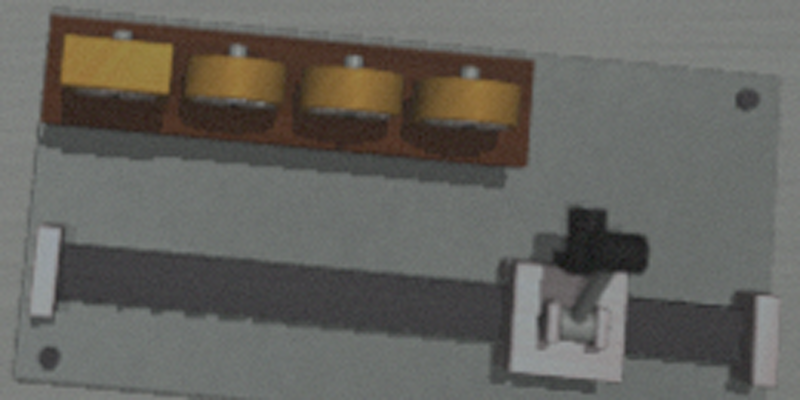

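View pics/c_side.png

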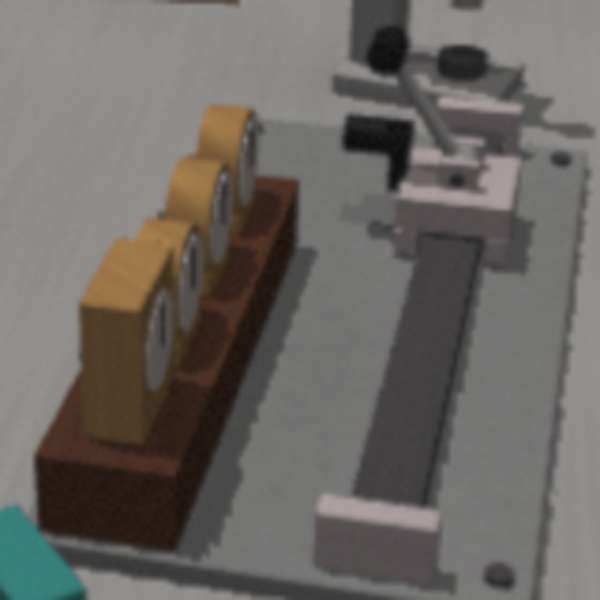

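The crops confirm it. The leftmost register, top (263,212) and side (273,220), has a flat square-cornered brass case and stands taller. The other three are round drums. The barrel grip is at about (427,272) in top and (344,143) in side. Next I'll get rough positions.

```bash
python3 - <<'E'
from h import *
t=cam("top");s=cam("side")
f=lambda u,v:(225+u*.325,190+v*.325)
print("reg corners",[onz(t,f(*p),120).round(1) for p in((64,34),(174,42),(170,95),(62,86))])
a,b=[onz(t,f(*p),58) for p in((52,15),(533,60))];d=b-a
print("yaw of -stand dir",np.degrees(np.arctan2(d[0],-d[1])))
a,b=[onz(t,f(*p),20) for p in((62,243),(500,282))];d=b-a
print("rail",np.degrees(np.arctan2(d[0],-d[1])))
print("grip z117",onz(t,f(625,253),116.9), tri(ray(t,f(625,253)),ray(s,(240+388*160/600,130+50*160/600))))
print("nose z68",onz(t,f(586,207),68))
print(t[1][:3,3])
im=cv2.imread("pics/top0.png");hsv=cv2.cvtColor(im,cv2.COLOR_BGR2HSV)
m=cv2.inRange(hsv,(15,110,110),(32,255,255))
for c in cv2.findContours(m,0,2)[0]:
    if cv2.contourArea(c)>100: print(cv2.minAreaRect(c))
E
```

```text
reg corners [array([673.8, 172.6, 120. ]), array([670.6, 117.2, 120. ]), array([643.9, 118.8, 120. ]), array([647.6, 173. , 120. ])]
yaw of -stand dir -4.506200174002966
rail -4.237118125414186
grip z117 [ 568.63505296 -109.1434138   116.9       ] (array([ 568.04217983, -110.23568248,  113.91045407]), np.float64(0.8753902082173727))
nose z68 [ 590.20391467 -105.92541395   68.        ]
[602.86827124 121.21122992 773.4959569 ]
((378.830810546875, 221.85386657714844), (25.179048538208008, 13.395750999450684), 7.125016689300537)
((339.5, 218.5), (13.0, 25.0), 90.0)
((301.4208068847656, 214.79208374023438), (24.477916717529297, 13.034988403320312), 5.710593223571777)
((262.6106872558594, 210.28282165527344), (35.30894088745117, 16.024826049804688), 5.194429397583008)
((37.0, 94.5), (15.0, 16.0), 90.0)
((64.25000762939453, 93.75000762939453), (19.798988342285156, 20.50609588623047), 45.0)
((92.5, 92.5), (25.0, 25.0), 90.0)
```

```bash
cat >> h.py <<'E'
TH=np.radians(4.4)
U=np.array([np.sin(TH),np.cos(TH),0]);V=np.array([np.cos(TH),-np.sin(TH),0])
ORI=R.from_matrix(np.c_[-V,U,[0,0,-1]]).as_rotvec()
E
python3 - <<'E'
from h import *
import pickle
movep([590,30,330],ORI)
o=get_obs();im=get_image("wrist");cv2.imwrite("pics/w1.png",im);pickle.dump(o,open("w1.pkl","wb"))
print(o["time_s"],o["position"],o["joints"].round(2))
E
```

```text
2.1667 [589.85138884  30.83010028 329.94384044] [0.05 0.43 0.47 1.61 0.   0.13]
```

View pics/w1.png

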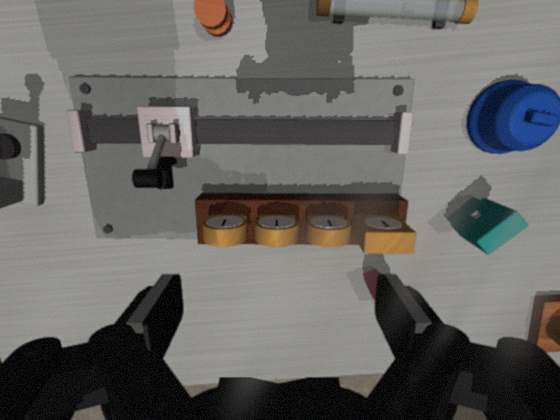

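The wrist view shows the carriage at (165,131), the barrel at (153,176) and the nose at about (168,170). The four registers run from (225,229) to the square one at (389,238). I'll measure them precisely in the wrist and top views.

```bash
python3 - <<'E'
from h import *
import pickle
o=pickle.load(open("w1.pkl","rb"))
w=cam("wrist",o);t=cam("top")
W=cv2.imread("pics/w1.png");T=cv2.imread("pics/top0.png")
def brass(im,box):
    x0,y0,x1,y1=box;h=cv2.cvtColor(im,cv2.COLOR_BGR2HSV)[y0:y1,x0:x1]
    m=cv2.inRange(h,(12,100,100),(35,255,255));c=max(cv2.findContours(m,0,2)[0],key=cv2.contourArea)
    r=cv2.minAreaRect(c);return cv2.boxPoints(r)+[x0,y0]
for n,c,im,box in(("w",w,W,(352,205,430,262)),("t",t,T,(235,195,283,228))):
    P=np.array([onz(c,p,120) for p in brass(im,box)])
    print(n,"u",(P@U).round(1),"v",(P@V).round(1),"mean u",(P@U).mean())
# dark blobs: barrel+nose
for n,im,box in(("w",W,(125,150,185,200)),("t",T,(395,245,445,290))):
    x0,y0,x1,y1=box;g=cv2.cvtColor(im,cv2.COLOR_BGR2GRAY)[y0:y1,x0:x1]
    print(n);print("\n".join("%3d "%(y0+i)+" ".join("%2d"%min(99,x) for x in r) for i,r in list(enumerate(g))[::2]))
# rail direction: light end stops
for n,c,im in(("w",w,W),("t",t,T)):
    h=cv2.cvtColor(im,cv2.COLOR_BGR2GRAY);m=cv2.inRange(h,165,255)
    for k in cv2.findContours(m,0,2)[0]:
        if 60<cv2.contourArea(k)<3000: print(n,[np.round(q,1) for q in cv2.minAreaRect(k)])
E
```

```text
w u [170.3 168.8 223.6 226.2] v [656.5 631.  632.1 657.6] mean u 197.20295822621506
t u [224.2 224.2 169.1 169.3] v [634.2 659.5 659.1 633.7] mean u 196.71116247162496
w
150 99 99 99 99 99 99 99 99 99 99 99 99 99 99 99 99 99 99 99 99 99 99 99 99 99 99 99 99 99 82 82 80 75 72 65 58 60 74 86 87 86 86 84 91 87 87 90 87 91 89 84 87 87 84 81 87 99 99 99 99
152 99 99 99 99 99 99 99 99 99 99 99 99 99 99 99 99 99 99 99 99 99 99 99 99 99 99 99 99 91 82 81 73 74 72 57 49 64 82 85 89 88 87 90 84 85 92 85 86 89 90 89 85 82 86 88 99 99 99 99 99
154 99 99 99 99 99 99 99 99 99 99 99 99 99 99 99 99 99 99 99 99 99 99 99 99 99 99 99 96 78 85 80 77 68 54 50 62 80 82 90 84 88 90 90 93 87 93 87 86 88 91 87 87 89 87 85 99 99 99 99 99
156 99 99 99 99 99 99 99 99 99 99 99 99 99 99 99 99 99 99 99 99 99 99 99 99 99 99 99 87 77 81 79 71 60 57 48 55 58 53 55 52 57 53 57 54 57 59 53 59 56 70 77 81 77 82 81 88 99 99 99 99
158 99 99 99 99 99 99 99 99 99 99 99 99 99 99 99 99 99 99 99 99 99 99 99 99 99 87 78 84 80 76 78 75 59 50 35 27  3  5 10 13  4  4  8  0  2  9  0  0  0 21 32 45 59 60 61 64 67 77 83 82
160 99 99 
[... 6642 characters left out ...]
9 99 99 99 89 82 75 65 62 68 77 77 81 97 99 99 99 99 99 99 99 99 99 99 99 99 99 99 99 99 99 99 99 99 99 99 99
285 99 99 99 99 99 99 99 99 97 99 99 99 99 96 99 99 96 87 73 61 65 71 75 82 83 99 99 99 99 99 99 99 99 99 90 98 99 99 99 99 99 99 99 99 99 99 99 99 99 99
287 99 99 99 99 99 99 89 74 72 78 97 99 95 99 99 97 89 68 60 65 75 75 80 87 99 99 99 99 99 99 99 99 99 99 67 56 50 49 54 58 59 59 66 71 75 77 79 91 93 88
289 99 99 99 99 99 99 66 60 99 99 99 99 97 86 90 84 64 59 67 73 78 82 76 76 99 99 99 99 99 99 99 99 99 99 65 61 66 65 65 61 64 62 64 61 60 57 65 57 60 64
w [array([405.1, 132.6]), array([ 8.6, 40. ]), np.float64(6.8)]
w [array([174.3, 132.1]), array([48.2, 31.2]), np.float64(85.2)]
```

```bash
python3 - <<'E'
from h import *
import pickle
o=pickle.load(open("w1.pkl","rb"));w=cam("wrist",o);t=cam("top")
f=lambda n,P:print(n,"u %.1f v %.1f z %.1f"%(P@U,P@V,P[2]))
f("t barrel Rend",onz(t,(435.3,272),116.9)); f("w barrel Rend",onz(w,(132,178.3),116.9))
p,e=tri(ray(t,(435.3,272)),ray(w,(132,178.3)));f("tri %.1f"%e,p)
f("t noseL",onz(t,(409.3,261),68));f("t noseR",onz(t,(421.8,261),68));f("w noseR",onz(w,(172.5,182),68))
# carriage rail: stop centres
f("w left stop",onz(w,(405.1,132.6),35))
for n,c,L in(("w",w,[(69,112,77,151),(395,113,411,152)]),("t",t,[(236,264,244,294),(468,286,477,315)])):
  for b in L: f(n+" stop",onz(c,((b[0]+b[2])/2,(b[1]+b[3])/2),35))
for n,c,a,b in(("w",w,(138,107),(190,107)),("t",t,(391.5,312),(426.7,313.5))):
  f(n+" carr edge",onz(c,a,40));f(n+" carr edge",onz(c,b,40))
E
```

```text
t barrel Rend u -76.1 v 576.7 z 116.9
w barrel Rend u -75.0 v 574.7 z 116.9
tri 0.4 u -79.5 v 576.5 z 107.2
t noseL u -50.6 v 589.5 z 68.0
t noseR u -71.1 v 591.5 z 68.0
w noseR u -49.6 v 588.5 z 68.0
w left stop u 232.3 v 533.1 z 35.0
w stop u -175.8 v 532.9 z 35.0
w stop u 229.7 v 532.9 z 35.0
t stop u 227.7 v 532.3 z 35.0
t stop u -171.9 v 532.6 z 35.0
w carr edge u -90.9 v 503.9 z 40.0
w carr edge u -29.2 v 503.5 z 40.0
t carr edge u -34.3 v 500.9 z 40.0
t carr edge u -93.8 v 504.1 z 40.0
```

```bash
cat >> h.py <<'E'
VR,ZH,L=532.7,55.,75.
def P(u,v,z): return U*u+V*v+np.array([0,0,z])
def lever(u,q,dv=0,dz=-2.,**k):   # TCP goes to lever angle q
    f=.6-q; return line_to(P(u,VR+L*np.sin(f)+dv,ZH+L*np.cos(f)+dz),**k)
def st(n=""):
    o=get_obs();p=o["position"]
    print(n,"t%.1f u%.1f v%.1f z%.1f"%(o["time_s"],p@U,p@V,p[2]),"F uvz",np.round([o["force"]@U,o["force"]@V,o["force"][2]],1),"gap %.3f ff %.1f"%(o["finger_gap"],o["finger_force"]))
E
python3 - <<'E'
from h import *
u=-61.5
movep(P(u,575,190),ORI);st()
print(line_to(P(u,575,114.5),rate=120,threshold=8));st("down")
move_gripper(0.0);st("grip")
E
```

```text
t3.0 u-60.7 v575.7 z191.2 F uvz [-0.6  0.8 -0.2] gap 0.998 ff 0.0
False
down t3.8 u-61.3 v575.6 z115.4 F uvz [-0.  -0.2 -0.5] gap 1.001 ff 0.0
grip t4.4 u-61.0 v575.3 z114.9 F uvz [ 5.6 -0.4  5.5] gap 0.291 ff 59.6
```

```bash
python3 - <<'E'
from h import *
for q in np.arange(.15,1.21,.15):
    lever(-61.3,q,rate=80)
    o=get_obs(); st("q%.2f"%q)
    if np.linalg.norm(o["force"])>45: print("stop");break
E
```

```text
q0.15 t4.7 u-61.2 v565.5 z120.7 F uvz [ 2.3 -0.8  1.6] gap 0.291 ff 61.1
q0.30 t5.0 u-61.3 v555.0 z124.7 F uvz [ 1.9 -0.3  3.7] gap 0.294 ff 60.3
q0.45 t5.2 u-61.3 v544.2 z127.2 F uvz [1.9 1.5 1.7] gap 0.291 ff 59.6
q0.60 t5.5 u-61.3 v533.1 z128.1 F uvz [1.9 1.8 2.3] gap 0.289 ff 59.1
q0.75 t5.8 u-61.4 v521.9 z127.4 F uvz [0.5 3.5 4.3] gap 0.292 ff 58.9
q0.90 t6.1 u-61.4 v510.6 z124.7 F uvz [1.  1.3 6.2] gap 0.292 ff 58.7
q1.05 t6.4 u-61.4 v500.1 z120.5 F uvz [0.3 0.2 5.1] gap 0.294 ff 58.6
q1.20 t6.7 u-61.4 v490.3 z114.7 F uvz [0.6 1.8 1.9] gap 0.288 ff 60.1
```

```bash
python3 - <<'E'
from h import *
p=get_obs()["position"]
line_to(P(197,VR+L*np.sin(-.6),ZH+L*np.cos(.6)-2),rate=80);dwell(.3);st("towed")
cv2.imwrite("pics/t2.png",get_image("top"));cv2.imwrite("pics/s2.png",get_image("side"))
im=cv2.imread("pics/t2.png")[190:320,190:350];s=cv2.imread("pics/s2.png")[160:320,220:400]
cv2.imwrite("pics/c2.png",np.hstack([cv2.resize(im,(400,325)),cv2.resize(s,(366,325))]))
E
```

```text
towed t10.4 u197.2 v490.9 z114.7 F uvz [-1.6 10.7 -9. ] gap 0.293 ff 59.3
```

View pics/c2.png

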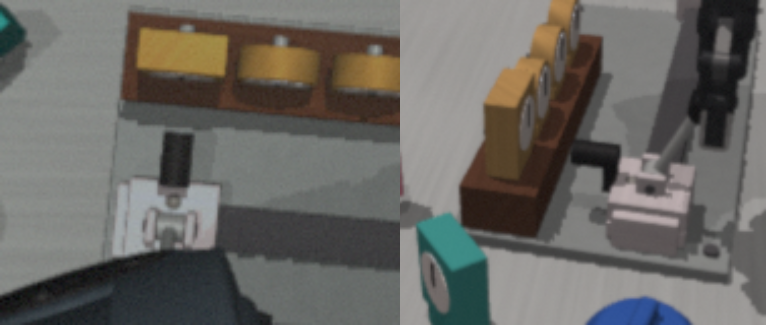

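The top crop shows the nose in front of the square register, and the carriage followed the lever. I'll measure the nose columns in the top view.

```bash
cat >> h.py <<'E'
def nose(im,c,box):
    x0,y0,x1,y1=box;g=cv2.GaussianBlur(cv2.cvtColor(im,cv2.COLOR_BGR2GRAY),(3,3),0)[y0:y1,x0:x1]
    m=cv2.inRange(g,0,75);k=max(cv2.findContours(m,0,2)[0],key=cv2.contourArea)
    r=cv2.minAreaRect(k);b=cv2.boxPoints(r)+[x0,y0];Q=np.array([onz(c,p,68) for p in b])
    print("nose rect",np.round(r[0],1)+[x0,y0],np.round(r[1],1),"u",(Q@U).round(1),"v",(Q@V).round(1),"mean u %.1f"%(Q@U).mean())
def reg(im,c,box):
    x0,y0,x1,y1=box;h=cv2.cvtColor(im,cv2.COLOR_BGR2HSV)[y0:y1,x0:x1]
    k=max(cv2.findContours(cv2.inRange(h,(12,100,100),(35,255,255)),0,2)[0],key=cv2.contourArea)
    Q=np.array([onz(c,p,120) for p in cv2.boxPoints(cv2.minAreaRect(k))+[x0,y0]]);print("reg u",(Q@U).round(1),"mean %.1f"%(Q@U).mean())
E
python3 - <<'E'
from h import *
im=cv2.imread("pics/t2.png");t=cam("top")
nose(im,t,(250,240,275,265));reg(im,t,(235,195,283,228))
E
```

```text
nose rect [260.  253.5] [21. 12.] u [207.9 188.1 184.8 204.5] v [595.6 597.4 563.  561.3] mean u 196.3
reg u [224.4 224.5 169.  169.1] mean 196.7
```

The nose is at u = 196.3 and the register at 196.7, so they're aligned within about 0.5 mm. Now I'll swing the lever back to lock.

```bash
python3 - <<'E'
from h import *
for q in [1.05,.9,.75,.6,.45,.3,.15,0]:
    lever(197.3,q,dv=.6,rate=80);st("q%.2f"%q)
    if np.linalg.norm(get_obs()["force"])>50: print("stop");break
else:
    for q in (-.02,-.04,-.06):
        lever(197.3,q,dv=.6,rate=30);dwell(.2);st("q%.2f"%q)
        if np.linalg.norm(get_obs()["force"])>30: break
E
```

```text
q1.05 t10.8 u197.2 v499.6 z119.5 F uvz [ -0.4   3.1 -12.2] gap 0.291 ff 60.8
q0.90 t11.1 u197.3 v510.6 z124.2 F uvz [ -2.3  -0.7 -12.2] gap 0.283 ff 60.5
q0.75 t11.4 u197.2 v521.9 z127.1 F uvz [-1.7 -2.5 -8.7] gap 0.294 ff 61.3
q0.60 t11.7 u197.4 v533.2 z128.2 F uvz [-1.5 -3.1 -5.1] gap 0.288 ff 63.7
q0.45 t11.9 u197.4 v544.6 z127.5 F uvz [-1.5 -2.5 -0.8] gap 0.286 ff 66.3
q0.30 t12.2 u197.4 v555.7 z125.1 F uvz [-1.7 -2.3  2.3] gap 0.287 ff 69.2
q0.15 t12.5 u197.5 v566.4 z121.0 F uvz [-0.1  1.3  2.3] gap 0.288 ff 72.6
q0.00 t12.8 u197.6 v576.3 z115.5 F uvz [-0.1 -1.7  8.3] gap 0.287 ff 75.4
q-0.02 t13.3 u197.7 v577.1 z115.0 F uvz [-1.6 -3.5  9.4] gap 0.290 ff 76.0
q-0.04 t13.7 u197.7 v577.5 z114.6 F uvz [ -1.6 -12.2  21.3] gap 0.290 ff 77.7
q-0.06 t14.2 u197.8 v578.4 z114.0 F uvz [ -1.5 -17.2  27. ] gap 0.291 ff 79.0
```

The force rose to about 30 N against the stop, so the lever is fully locked. Next I'll release, retreat and check.

```bash
python3 - <<'E'
from h import *
lever(197.7,-.02,dv=.6,rate=30)
move_gripper(1.0);st("open")
line_to(P(197.5,577,230),rate=150);movep(P(80,400,330),ORI);st("away")
t=cam("top");T=get_image("top");S=get_image("side");cv2.imwrite("pics/t3.png",T)
reg(T,t,(235,195,283,228));nose(T,t,(250,238,275,258))
im=T[190:320,190:350];s=S[160:320,220:400]
cv2.imwrite("pics/c3.png",np.hstack([cv2.resize(im,(400,325)),cv2.resize(s,(366,325))]))
g=cv2.cvtColor(T,cv2.COLOR_BGR2GRAY)[240:290:2,245:285]
print("\n".join("%3d "%(240+2*i)+" ".join("%2d"%min(99,x) for x in r) for i,r in enumerate(g)))
E
```

```text
open t15.0 u197.7 v576.9 z114.0 F uvz [ 1.  -0.5  0.4] gap 0.999 ff 0.0
away t16.9 u80.3 v400.6 z329.3 F uvz [ 0.2 -0.2 -1.3] gap 0.999 ff 0.0
reg u [224.1 224.3 169.2 169.2] mean 196.7
nose rect [258. 250.] [14. 16.] u [214.5 188.1 185.9 212.2] v [595.  597.4 574.5 572.1] mean u 200.2
240 99 99 99 99 99 99 99 99 99 99 99 78 80 77 80 75 80 76 82 79 76 79 75 74 76 78 78 78 75 78 74 78 75 76 76 75 83 76 77 78
242 99 99 99 99 99 99 99 99 99 99 81 76 80 84 86 98 99 99 99 97 99 99 94 92 92 91 97 96 96 97 99 99 99 99 99 99 99 99 99 99
244 99 99 99 99 99 99 99 99 99 95 41 33 31 37 42 46 39 37 33 37 39 56 99 99 99 99 99 99 99 99 99 99 99 99 99 99 99 99 99 99
246 99 99 99 99 99 99 99 99 99 86 36 33 32 42 36 42 46 37 40 26 35 65 99 99 99 99 99 99 99 99 99 99 99 99 99 99 99 99 99 99
248 99 99 99 99 99 99 91 94 86 59 33 35 30 40 41 45 44 32 22 32 34 61 99 99 99 99 99 99 99 99 99 99 99 99 99 99 99 99 99 99
250 99 99 99 99 99 69 38 31 35 32 32 31 33 29 37 31 28 31 39 32 33 51 92 98 99 99 99 99 99 99 99 99 99 96 99 99 99 99 99 99
252 99 99 99 99 99 47 34 37 30 38 36 33 35 37 33 28 32 38 34 36 26 49
[... 1586 characters left out ...]
80 82 99 99 99 98 99 99 99 99 99 99 99 99 99 99 99 99 74 54 61 62 66 64 64 65 64
280 99 99 93 99 99 99 99 99 99 99 99 99 99 99 99 99 99 99 99 99 99 99 82 99 99 99 99 99 99 99 99 65 61 58 63 66 66 70 65 65
282 99 99 99 99 99 99 94 99 99 99 99 99 99 99 99 99 99 99 99 99 99 99 76 99 99 99 99 99 99 99 99 61 55 65 69 65 64 68 68 64
284 99 99 99 99 99 99 72 93 92 91 97 99 99 99 99 99 99 99 99 99 99 99 88 99 99 99 99 99 99 99 99 68 54 66 65 67 63 63 64 68
286 99 99 99 99 99 99 99 99 99 99 99 99 99 99 99 96 91 92 99 99 99 99 99 99 99 99 99 99 99 99 93 58 56 65 61 64 63 67 62 66
288 99 99 99 99 99 99 99 99 99 99 99 99 99 99 99 99 99 99 99 99 99 99 99 99 99 99 99 99 99 99 79 59 56 62 66 66 60 64 64 66
```

View pics/c3.png

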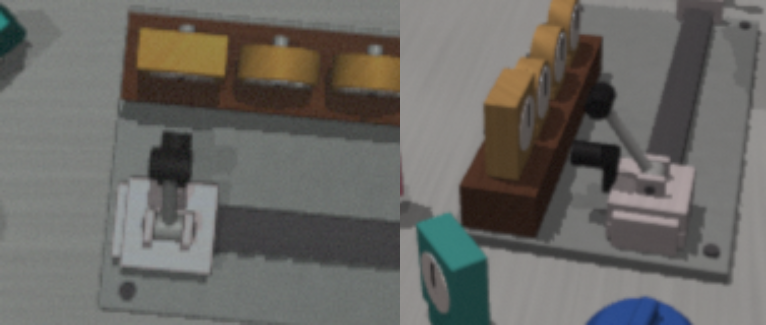

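The lever now leans towards the stand, and the carriage sits in front of the square register, which is still standing in its slot. I'll do one independent wrist-camera check of the alignment.

```bash
python3 - <<'E'
from h import *
t=cam("top");a=onz(t,(254.5,246),68);b=onz(t,(266.3,246),68);print("top nose u %.1f %.1f mean %.1f"%(a@U,b@U,(a+b)@U/2))
movep(P(197,560,300),ORI);dwell(.3);o=get_obs();im=get_image("wrist");c=cam("wrist",o);print(o["time_s"])
reg(im,c,(200,180,360,290))
cv2.imwrite("pics/w4.png",im);cv2.imwrite("pics/c4.png",cv2.resize(im[80:290,180:400],(660,600)))
E
```

```text
top nose u 206.6 187.1 mean 196.8
18.1167
reg u [171.  226.  226.7 170.5] mean 198.6
```

View pics/c4.png

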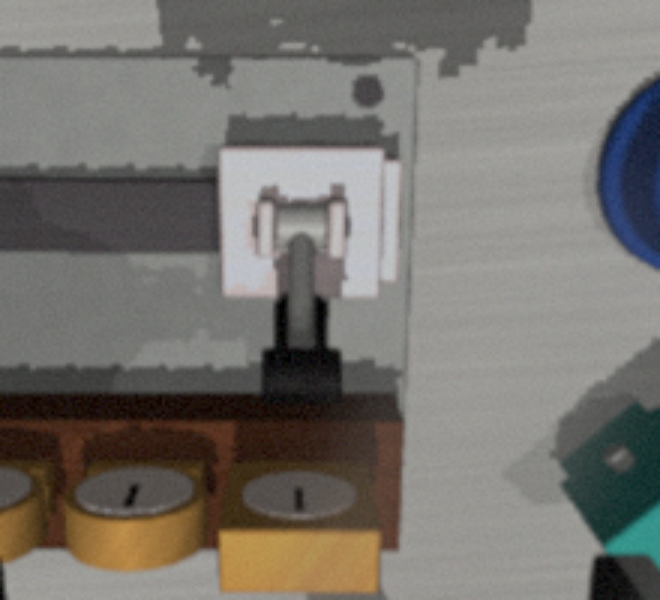

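```bash
python3 - <<'E'
from h import *
o=get_obs();c=cam("wrist",o)
f=lambda u,v,z:onz(c,(180+u/3,80+v*.35),z)@U
print("barrel",f(262,375,117),f(341.5,375,117),(f(262,375,117)+f(341.5,375,117))/2,"reg",(f(220,530,120)+f(380,530,120))/2,"black neck",(f(275,325,68)+f(328,325,68))/2)
E
```

```text
barrel 186.18721796413539 212.04675020336316 199.1169840837493 reg 198.63503843570442 black neck 199.30263444607357
```

```bash
python3 -c "
from station import *
print(finish_job())"
```

```text
the job is handed in; nothing more can be done
None
```

The carriage is locked with its pickup head within about 0.5 mm of the square register's middle in both the top and wrist views; the register is still standing in its slot, the gripper has let go, and the job was handed in at about 18 s.

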